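# Show and press the start key of the clipped fan remote

## Task

Show me which key starts the fan: on the flat remote held in the tray's clip, point at the round key with your fingertips about two centimetres above it, and stay there for at least two seconds without touching anything. Then press that round key gently all the way down and come away. Leave the remote lying in its clip, do not press its oblong key, do not pick anything up, and leave the projector remote, the air freshener and the coaster where they are.

Things in the scene. Friction and masses are not known exactly. Their poses are not given: they have to be found in the camera images.
- tray: Brushed aluminium tray on the smoked-glass sideboard top, 280 x 160 mm, rim 18 mm high, floor and walls 4 mm thick; it does not shift. Origin: centre of its underside; x along its length, z up. The steel spring clip stands inside it near its -x end (block at x = -102 mm; the sprung jaw's lip lies on the remote's top at x = -60 mm; nothing of the clip is higher than 50 mm above the sideboard). The tray may lie turned any way round.
- fan_remote: Flat black fan remote, 160 x 52 x 16 mm, about 120 g, lying loose lengthwise on the tray floor with its -x end under the clip's spring jaw (about 4 N holds it). Origin: centre of its underside, 4 mm above the sideboard; x along its length away from the clip, z up. Two keys of the same white plastic stand on its top face, one round, one oblong.
- fan_key_top (a point): Centre of the top of the round start key, a disc of 26 mm diameter in a thin grey ring, standing 6 mm proud of the remote's face (its top is 26 mm above the sideboard), on the remote's centre line 45 mm from its middle towards the free end, away from the clip. Axes as the remote's.
- fan_key (a joint): How far the round key is pressed down (m): 0 up, 0.004 fully down. A spring returns it: about 1.5 N starts it moving, about 4 N holds it fully down.
- timer_key_top (a point): Centre of the top of the oblong key, 13 mm (along the remote) x 36 mm (across), also 6 mm proud, 60 mm from the round key towards the clip. Not to be pressed.
- timer_key (a joint): How far the oblong key is pressed down (m): 0 up, 0.004 fully down; same spring.
- projector_remote: Bystander: red projector remote with many small buttons, 150 x 42 x 18 mm, lying loose on the sideboard beside the tray. Origin: centre of its underside, x along its length.
- freshener: Bystander: chrome air freshener shaped like a flip lighter, 38 x 16 x 62 mm, standing loose on the sideboard beside the tray. Origin: centre of its underside, z up.
- coaster: Bystander: round wooden coaster, 94 mm diameter, 9 mm thick, lying loose on the sideboard beside the tray. Origin: centre of its underside.
Mind the look-alikes: they are no part of the job. Of the things that look like the fan_remote, take the one that is farthest to the robot's left at the start.

How it is judged:
By the outcome, as a careful person would: the job done as asked, in the order asked, and still so for the second after the job is handed in, with the robot touching nothing.
It also fails if it takes over 38 s, if anything falls off the work surface, if the arm or the gripper's body presses on something with over 40 N, if the wrist force passes 120 N, or if a joint passes its speed limit or range.

## Robot

A 7-joint arm with a two-finger parallel gripper is mounted at the origin on the work surface. World frame = base frame: x ahead of the robot, y to its left, z up, the work surface at z = 0. Lengths are in m, angles in degrees, forces in N, time in s.
With the tool pointing down it reaches from about 0.425 to 0.975 m from the base axis. Payload 16.7 kg.
Tool frame: the origin (TCP) lies midway between the tips of the shut fingers; the grasp point (between the pads) lies 19 mm behind it; z points along the fingers, x is the direction in which the jaws open and shut, and the axes are right-handed (so a half turn about z gives the same grasp; the last joint's range is limited). The gripper opens to 85 mm and grips with 20 to 120 N. Pads are 22 mm wide; open, the fingers measure 114 mm over their backs; the gripper's body (76 mm by 85 mm) begins 54 mm behind the grasp point. The pads swing forward as they close: fully open they stand 13 mm farther back than shut.
Start: joints at [67.638, 24.414, 4.234, 92.017, -1.954, 63.644, -3.845], TCP at [0.161, -0.655, 0.231] pointing down, gripper open.
Joint ranges: [-163.25, 163.25], [-28.42, 122.38], [-70.27, 78.77], [12.13, 141.07], [-58.53, 238.53], [9.26, 117.41], [-156.51, 156.51]. Speed limits (degrees/s): [108.29, 108.29, 136.94, 136.94, 172.46, 172.46, 172.46].

## Interface

Orientations are given as a 3x3 rotation matrix whose columns are the frame's x, y, z axes.
In Python, from cell import * gives the robot as it stands.
- The arm moves only by the shell command python3 -m handwheel 'ROWS' [FORCE]. ROWS is JSON, a list of rows, each a list of 5 numbers: the shift along the world's x, y, z in mm, then the turn about the world's z in degrees, then the opening, from -1 (shut) to 1 (fully open). A call has 1 to 5 rows; each row is the pose to reach, as a shift and turn from the pose commanded when the call began; what a row does not reach only later rows make up. A row lasts 1/8 s, in which the tool goes at most 62.5 mm and 10.7 degrees, less where a joint would pass 70% of its speed; a pose out of reach is approached as far as the arm can. A call with a gripper value outside its range is refused whole. The fingers move at their own pace and stop on an object; FORCE is the grip in N (left out, the last holds). Time passes only in rows, so rows that repeat a pose let the fingers close. It gives the time, the measured TCP pose, the force and the opening at its end, in the units of the state.
- get_obs(): the state, without advancing time (a new reading comes with each control period).
- capture(name): name is "side" or "top" or "wrist"; returns a dict with "image" (400x640x3 uint8, red, green, blue), "fovy" (degrees; the focal length in pixels is half the picture's height over the tangent of half this angle, whatever the lens; pixels are square), "cx", "cy" (the principal point, pixels), "world_to_cam" (4x4, takes a point from world to camera coordinates). Camera axes: x right, y up, looking along -z (the intrinsics and any distortion apply to the point x, -y, -z); pixel columns grow to the right and rows downward; lengths in m; the calibration is good to about 2 mm. A picture is of the moment at which its call begins. There is no depth.
- finish_job(): hands the job in, once; it reports no verdict.
The state is a dict: "t": time; "joint_positions": joint angles; "joint_vel": joint speeds; "joint_efforts": joint torques, N m; "position": TCP position; "tool_rot": TCP orientation; "wrist_force": force on the tool from outside, world axes, zero at the start; "ft_torque": the same for the moment, N m; "opening": opening from 0.0 (shut) to 1.0 (fully open).
Only numpy, scipy, OpenCV 4.12 (cv2) and the standard library are available. Lean on these libraries where they do the work, as an engineer would, in place of code of your own. Each camera call takes 0.05 s, during which the arm holds its last target.

## Working session

There is one attempt and no reset: what is moved stays moved. The work goes in short steps, Python scripts to look and compute and a shell command to move; the robot and the scene stay as the last step left them, time stands still between calls to the robot, and variables do not carry over. Pictures are saved under pics/ and viewed, and the job is handed in when it is done.

```bash
ls; mkdir -p pics; python3 - <<'E'
from cell import *
import cv2
o=get_obs(); print(o['t'],o['position'],o['tool_rot'],o['opening'],o['wrist_force'])
for n in ("side","top","wrist"):
    c=capture(n); cv2.imwrite(f'pics/{n}0.png',c['image'][:,:,::-1]); print(n,{k:v for k,v in c.items() if k!='image'})
E
```

```text
pics
0.0 [ 0.1608623  -0.65512694  0.2306234 ] [[ 2.38483332e-01 -9.71146509e-01 -3.98185649e-04]
 [-9.71145747e-01 -2.38483645e-01  1.22009767e-03]
 [-1.27985436e-03  9.57233420e-05 -9.99999176e-01]] 0.9983096263703148 [-0.85900059 -0.66212437 -0.10124782]
side {'fovy': 47.87087043647839, 'cx': 310.1254506392098, 'cy': 205.06329874386347, 'world_to_cam': array([[-0.84336935, -0.5370533 ,  0.0173751 ,  0.48493607],
       [ 0.30925231, -0.4586875 ,  0.83304789, -0.19809922],
       [-0.43942138,  0.70794035,  0.55292795, -0.86424445],
       [ 0.        ,  0.        ,  0.        ,  1.        ]])}
top {'fovy': 44.50721439005274, 'cx': 310.9968072715298, 'cy': 195.37265179334477, 'world_to_cam': array([[ 0.02893303, -0.99944019, -0.0167987 ,  0.03534032],
       [ 0.99627413,  0.02746728,  0.08175214, -0.56454155],
       [-0.08124496, -0.01910145,  0.99651111, -1.16417844],
       [ 0.        ,  0.        ,  0.        ,  1.        ]])}
wrist {'fovy': 69.87493091638139, 'cx': 320.3977525692208, 'cy': 197.96726860101, 'world_to_cam': array([[ 0.23810192, -0.97123469, -0.00326309, -0.67304629],
       [ 0.92158545,  0.22698817, -0.31489145,  0.04115515],
       [ 0.30657418,  0.07196904,  0.94912208, -0.38163246],
       [ 0.        ,  0.        ,  0.        ,  1.        ]])}
```

View pics/top0.png

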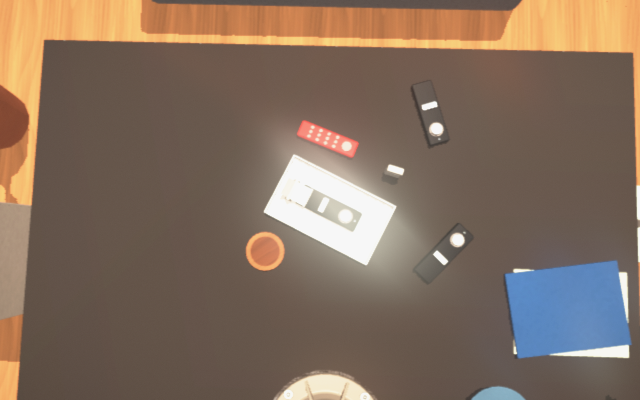

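View pics/side0.png

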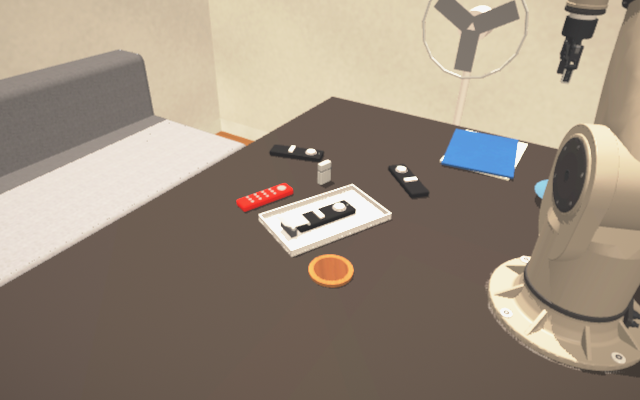

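View pics/wrist0.png

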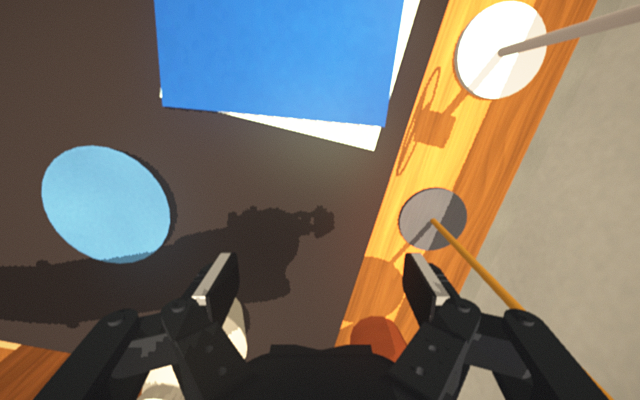

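The top view shows the clipped remote in the tray, with its round key near (345,216). It is the leftmost (largest +y) of the three black remotes. The side view shows the same key near (340,208). I'll enlarge both to measure it.

```bash
python3 - <<'E'
import cv2,numpy as np
a=cv2.imread('pics/top0.png')[150:270,255:405]; b=cv2.imread('pics/side0.png')[170:260,250:400]
cv2.imwrite('pics/topc.png',cv2.resize(a,None,fx=5,fy=5,interpolation=cv2.INTER_CUBIC))
cv2.imwrite('pics/sidec.png',cv2.resize(b,None,fx=5,fy=5,interpolation=cv2.INTER_CUBIC))
E
```

```text
(no output)
```

View pics/topc.png

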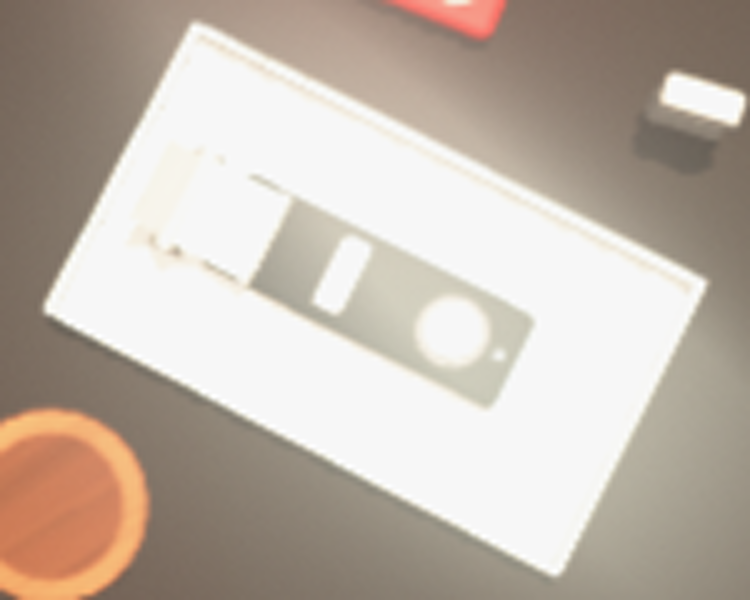

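View pics/sidec.png

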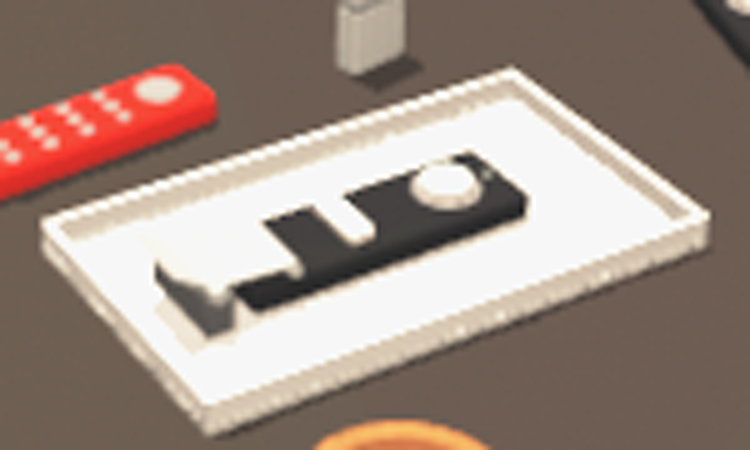

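In the enlargements the round key centres at (345.0,215.8) in the top view and (338.8,206.2) in the side view. The oblong key is at (323.0,204.6) and (318.8,212.9). Next I triangulate.

```bash
cat > h.py <<'E'
import numpy as np
from cell import *
def P(c):
    f=200/np.tan(np.radians(c['fovy']/2)); K=np.array([[f,0,c['cx']],[0,f,c['cy']],[0,0,1]])
    return K@np.diag([1,-1,-1])@c['world_to_cam'][:3]
def tri(obs):
    A=[]
    for M,(u,v) in obs: A+= [u*M[2]-M[0], v*M[2]-M[1]]
    A=np.array(A); A/=np.linalg.norm(A[:,:3],axis=1)[:,None]
    X=np.linalg.lstsq(A[:,:3],-A[:,3],rcond=None)[0]
    return X,[proj(M,X)-np.array(p) for M,p in obs]
def proj(M,X):
    q=M@np.append(X,1); return q[:2]/q[2]
def atz(M,p,z):
    u,v=p; A=np.array([u*M[2]-M[0], v*M[2]-M[1]])
    return np.linalg.solve(A[:,:2],-A[:,3]-A[:,2]*z)
E
python3 - <<'E'
from h import *
T=P(capture('top'));S=P(capture('side'))
k=[(345.0,215.8),(338.8,206.2)];o=[(323.0,204.6),(318.8,212.9)]
for n,(a,b) in dict(k=k,o=o).items():
    print(n,tri([(T,a),(S,b)]),atz(T,a,.026),atz(S,b,.026))
c=lambda x,y:((x+.5)/5-.5+255,(y+.5)/5-.5+150)
for p in [(197,22),(707,284),(557,577),(45,310)]: print(atz(T,c(*p),.018))
# freshener top
print('fr',atz(T,c(700,103),.062))
E
```

```text
k (array([ 0.51487419, -0.03282362,  0.02537572]), [array([0.21514869, 0.452847  ]), array([-0.49537001, -0.03937067])]) [ 0.51592656 -0.03224732] [ 0.51334992 -0.0325148 ]
o (array([0.53993923, 0.02071604, 0.02658598]), [array([0.32484933, 0.64439626]), array([-0.72994987, -0.0718148 ])]) [0.54151491 0.02153961] [0.53877061 0.01926814]
[0.66465626 0.09612347]
[ 0.54258433 -0.15584198]
[ 0.39924599 -0.08591332]
[0.5208925  0.16576373]
fr [ 0.62501771 -0.14447175]
```

The key is at about (0.515, -0.033, 0.0255). The key spacing (59 mm), height and tray length (280 mm) all match the text. I'll approach with the fingers shut, staying high.

```bash
python3 -m handwheel '[[15,26,0,0,-1],[40,70,0,0,-1],[62,109,0,0,-1],[84,148,0,0,-1],[106,187,0,0,-1]]' 20; python3 -m handwheel '[[22,39,0,0,-1],[44,78,0,0,-1],[66,117,0,0,-1],[88,156,0,0,-1],[106,187,0,0,-1]]'
```

```text
t: 0.88
position: [0.2675, -0.4671, 0.2313]
tool_rot: [[0.238, -0.971, 0.0], [-0.971, -0.238, -0.0], [0.0, -0.0, -1.0]]
wrist_force: [0.6, -0.5, -0.3]
opening: -0.001
t: 1.5
position: [0.3737, -0.2799, 0.2315]
tool_rot: [[0.239, -0.971, 0.0], [-0.971, -0.239, -0.0], [0.0, -0.0, -1.0]]
wrist_force: [-0.5, -0.2, -0.2]
opening: 0.002
```

```bash
python3 -m handwheel '[[22,39,0,0,-1],[44,78,0,0,-1],[66,117,0,0,-1],[88,156,-10,0,-1],[106,187,-25,0,-1]]' ; python3 -m handwheel '[[15,26,-20,0,-1],[27,46,-40,0,-1],[35,60,-60,0,-1],[35,60,-60,0,-1]]'
python3 - <<'E'
from h import *
import cv2
for n in ('wrist','side'):
    c=capture(n); cv2.imwrite(f'pics/{n}1.png',c['image'][:,:,::-1]); print(proj(P(c),[.515,-.033,.026]),proj(P(c),[.54,.0207,.026]),proj(P(c),get_obs()['position']))
E
```

```text
t: 2.12
position: [0.4799, -0.0929, 0.2065]
tool_rot: [[0.239, -0.971, 0.001], [-0.971, -0.239, -0.0], [0.0, -0.001, -1.0]]
wrist_force: [-0.7, -1.1, 0.1]
opening: -0.001
t: 2.62
position: [0.5134, -0.0335, 0.1451]
tool_rot: [[0.24, -0.971, -0.002], [-0.971, -0.24, 0.001], [-0.001, 0.002, -1.0]]
wrist_force: [-0.6, -0.1, 0.1]
opening: -0.0
[321.63910267 190.31370316] [271.1610036  151.31814116] [323.48401927 255.88564154]
[338.30864235 205.89858541] [318.04517904 213.01965637] [341.88874542 161.94541236]
```

View pics/wrist1.png

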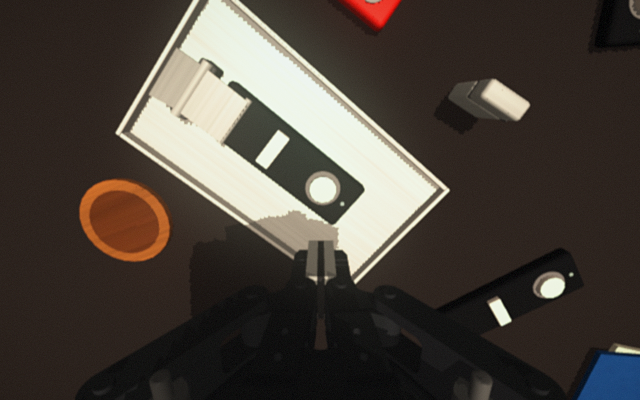

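View pics/side1.png

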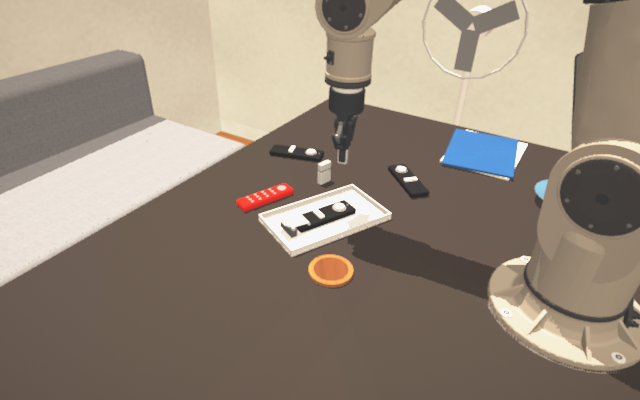

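The wrist view shows the round key at (322.5,188.5), within 2 px of the prediction, and the fingertips shut near (320,250). I'll refine the position by centroiding the key.

```bash
python3 - <<'E'
from h import *
import cv2
c=capture('wrist'); W=P(c); g=c['image'].min(2)
n,l,s,ce=cv2.connectedComponentsWithStats((g[165:212,300:346]>190).astype('uint8'))
for i in range(1,n): 
    if s[i,4]>50: print(s[i],ce[i]+[300,165])
i=max(range(1,n),key=lambda i:s[i,4]*(abs(ce[i]-[22,23]).max()<8)); p=ce[i]+[300,165]
T=P(capture('top'));S=P(capture('side'))
print(p,atz(W,p,.026),atz(W,(272.5,149),.026),tri([(T,(345,215.8)),(S,(338.8,206.2)),(W,p)]))
o=get_obs();print(o['t'],o['position'])
E
```

```text
[  8  12  26  25 515] [320.7184466  189.15145631]
[ 0 39 11  8 51] [303.41176471 208.58823529]
[320.7184466  189.15145631] [ 0.51609566 -0.03351169] [0.54280119 0.01851122] (array([ 0.51526947, -0.03330402,  0.02476476]), [array([0.40457945, 0.30479167]), array([-0.5523769 ,  0.02789254]), array([-0.41283442,  0.38296444])])
2.875 [ 0.51409083 -0.0352559   0.14710304]
```

All three views agree on (0.5155, -0.033), and the arm is within 1 mm of that. Next I descend to 20 mm above the key (z = 0.046).

```bash
python3 -m handwheel '[[1,1,-25,0,-1],[1,1,-50,0,-1],[1,1,-75,0,-1],[1,1,-92,0,-1],[1,1,-100,0,-1]]' ; python3 -m handwheel '[[0,0,0,0,-1],[0,0,0,0,-1],[0,0,0,0,-1],[0,0,0,0,-1],[0,0,0,0,-1]]'
python3 - <<'E'
from h import *
import cv2
for n in ('wrist','side','top'):
    c=capture(n); cv2.imwrite(f'pics/{n}2.png',c['image'][:,:,::-1])
    r={'wrist':None,'side':(250,120,400,240),'top':(255,150,405,270)}[n]
    if r: cv2.imwrite(f'pics/{n}2c.png',cv2.resize(c['image'][r[1]:r[3],r[0]:r[2],::-1],None,fx=5,fy=5,interpolation=cv2.INTER_CUBIC))
    print(proj(P(c),[.5155,-.033,.046]))
print(get_obs()['position'])
E
```

```text
t: 3.5
position: [0.5148, -0.0338, 0.0459]
tool_rot: [[0.238, -0.971, -0.0], [-0.971, -0.238, -0.0], [-0.0, 0.0, -1.0]]
wrist_force: [0.2, 0.9, -0.1]
opening: 0.002
t: 4.12
position: [0.515, -0.0335, 0.0465]
tool_rot: [[0.238, -0.971, 0.0], [-0.971, -0.238, 0.0], [0.0, -0.0, -1.0]]
wrist_force: [0.8, 0.7, 0.6]
opening: -0.001
[321.18343866 253.6170993 ]
[338.55852774 198.94750453]
[345.75612802 215.65061181]
[ 0.51493924 -0.03351167  0.04632221]
```

View pics/wrist2.png

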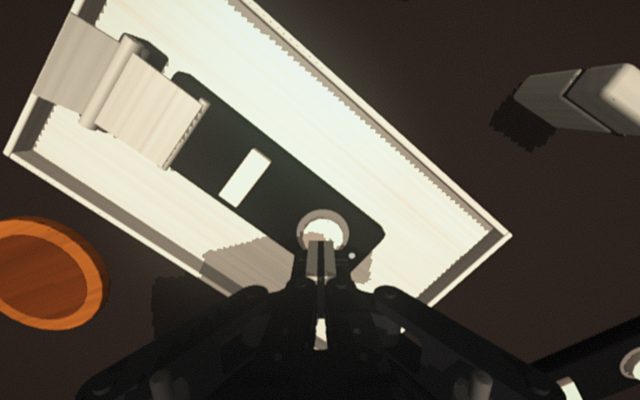

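View pics/side2c.png

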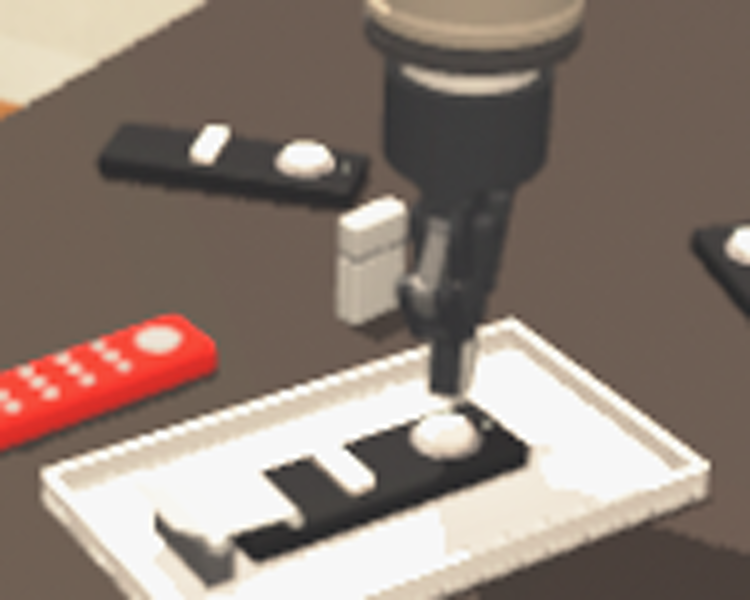

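The wrist view shows the fingers over the key at (322,232). In the side view the tip is at about (339,199), where a point 20 mm above the key projects. Now I hold still here.

```bash
for i in 1 2 3 4; do python3 -m handwheel '[[0,0,0,0,-1],[0,0,0,0,-1],[0,0,0,0,-1],[0,0,0,0,-1],[0,0,0,0,-1]]' | head -2; done
python3 -m handwheel '[[0,0,-5,0,-1],[0,0,-10,0,-1],[0,0,-15,0,-1],[0,0,-17,0,-1],[0,0,-18,0,-1]]'
```

```text
t: 4.9
position: [0.515, -0.0335, 0.0463]
t: 5.52
position: [0.515, -0.0335, 0.0463]
t: 6.15
position: [0.5149, -0.0335, 0.0463]
t: 6.78
position: [0.5149, -0.0335, 0.0463]
t: 7.4
position: [0.5149, -0.0334, 0.0281]
tool_rot: [[0.239, -0.971, -0.0], [-0.971, -0.239, 0.0], [-0.0, 0.0, -1.0]]
wrist_force: [0.1, -0.9, -0.4]
opening: 0.0
```

The fingers held about 20 mm above the key for more than 3 s. Now I press in 1 mm steps while watching the force.

```bash
python3 -m handwheel '[[0,0,-1,0,-1],[0,0,-2,0,-1],[0,0,-3,0,-1],[0,0,-3,0,-1]]'|grep -v rot; python3 -m handwheel '[[0,0,-1,0,-1],[0,0,-1,0,-1]]'|grep -v rot;python3 -m handwheel '[[0,0,-1,0,-1],[0,0,-1,0,-1]]'|grep -v rot
```

```text
t: 7.9
position: [0.5151, -0.0335, 0.0254]
wrist_force: [-1.4, 0.6, 1.6]
opening: 0.001
t: 8.15
position: [0.515, -0.0335, 0.0243]
wrist_force: [-0.8, -0.2, 3.2]
opening: -0.001
t: 8.4
position: [0.515, -0.0335, 0.0233]
wrist_force: [-0.7, 0.5, 3.5]
opening: 0.002
```

```bash
python3 -m handwheel '[[0,0,-1,0,-1],[0,0,-1,0,-1]]'|grep -v rot; python3 -m handwheel '[[0,0,-0.5,0,-1],[0,0,-0.5,0,-1]]'|grep -v rot;
```

```text
t: 8.65
position: [0.515, -0.0335, 0.0223]
wrist_force: [0.2, -0.8, 3.6]
opening: -0.0
t: 8.9
position: [0.515, -0.0335, 0.022]
wrist_force: [-0.5, -1.1, 7.8]
opening: -0.002
```

The force jumped to 7.8 N at z = 0.022, so the key has bottomed out. I'll hold briefly, then come away straight up.

```bash
python3 -m handwheel '[[0,0,0,0,-1],[0,0,0,0,-1],[0,0,0,0,-1]]'|grep -v rot; python3 -m handwheel '[[0,0,3,0,-1],[0,0,8,0,-1],[0,0,20,0,-1],[0,0,40,0,-1],[0,0,65,0,-1]]'|grep -v rot; python3 -m handwheel '[[0,0,30,0,-1],[0,0,60,0,-1],[-8,-15,80,0,-1],[-20,-38,90,0,-1],[-35,-62,90,0,-1]]'|grep -v rot;python3 -m handwheel '[[-22,-39,0,0,-1],[-44,-78,0,0,-1],[-60,-106,0,0,-1],[-65,-115,0,0,-1],[-65,-115,0,0,-1]]'|grep -v rot
python3 - <<'E'
from h import *
import cv2
for n in ('side','top'):
    c=capture(n); 
    r={'side':(250,120,400,240),'top':(255,150,405,270)}[n]
    cv2.imwrite(f'pics/{n}3c.png',cv2.resize(c['image'][r[1]:r[3],r[0]:r[2],::-1],None,fx=5,fy=5,interpolation=cv2.INTER_CUBIC))
    d=cv2.absdiff(c['image'][:,:,::-1],cv2.imread(f'pics/{n}0.png')).max(2); x,y,X,Y=r
    print(n,d[y:Y,x:X].max(),(d[y:Y,x:X]>60).sum())
E
```

```text
t: 9.28
position: [0.515, -0.0335, 0.022]
wrist_force: [-1.8, 0.5, 9.0]
opening: -0.005
t: 9.9
position: [0.5146, -0.0334, 0.0878]
wrist_force: [-0.1, -0.8, -1.2]
opening: 0.001
t: 10.52
position: [0.48, -0.096, 0.1783]
wrist_force: [-0.8, -0.3, 0.1]
opening: -0.001
t: 11.15
position: [0.415, -0.2105, 0.1772]
wrist_force: [0.2, 0.8, -0.2]
opening: 0.0
side 3 0
top 7 0
```

View pics/side3c.png

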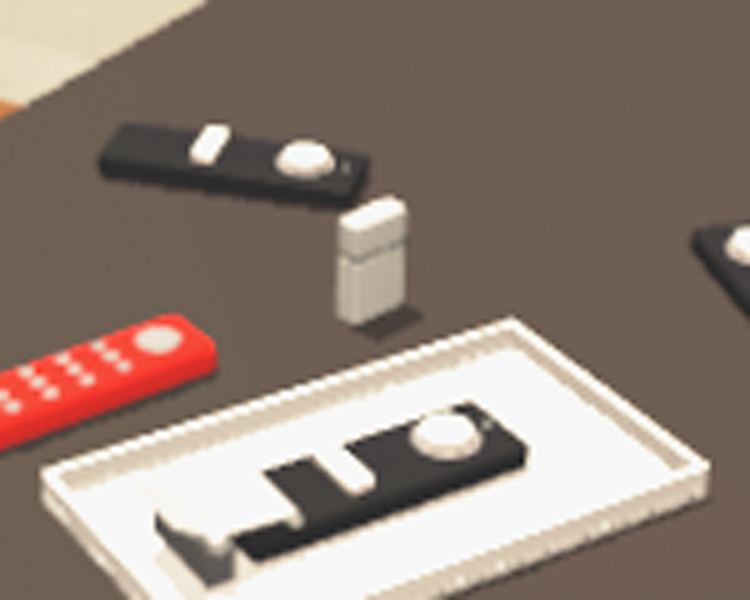

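View pics/top3c.png

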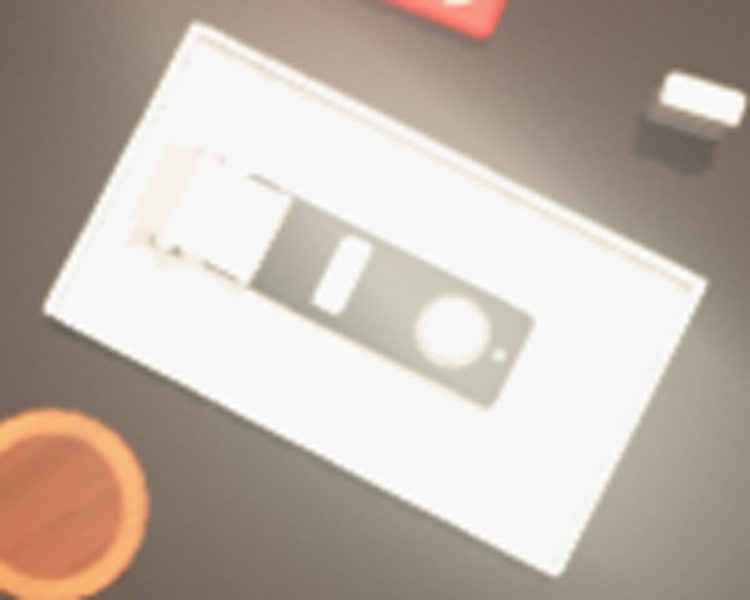

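Both views match the start pictures: the round key at (345,216) in the top view is up again, and nothing has moved.

```bash
python3 -c "
from cell import *
print(finish_job())"
```

```text
the job is handed in; nothing more can be done
None
```

The job is done: I pointed at the round key on the fan remote in the tray's clip, then pressed it fully down and came away. I handed it in at about 11.3 s.

- **Pointing:** with the fingers shut, I held about 20 mm above the key for just over 3 s without touching anything.
- **Pressing:** the fingertips met the key at about z = 25–26 mm, and it bottomed out at 22 mm, which matches its 4 mm of travel. The force there was about 8–9 N, up from 3.6 N just before. I then rose straight up and moved clear.
- **Position check:** the top, side and wrist cameras agreed on the key's position to within about 2–3 mm. Its measured height was about 25 mm against the stated 26 mm.
- **Final check:** in the area around the tray, both the top and side pictures match the start pictures, so the remote is still in its clip and the key is back up. The air freshener was fully in view, but only parts of the projector remote and coaster were in the cropped area I compared. The gripper stayed high above both. The wrist force was back to about zero.

No check failed.

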